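# Nest the pastry cutters in their trays

## Robot

A 6-joint arm with a two-finger parallel gripper is mounted at the origin on a cart in front of the work surface, level with it; the furniture and walls round the work are solid. World frame = base frame: x ahead of the robot, y to its left, z up, the work surface at z = 0. Lengths are in mm, angles in rad, forces in N, time in s.
With the tool pointing down it reaches from about 200 to 875 mm from the base axis. Payload 3.4 kg.
Tool frame: the origin (TCP) lies at the very end of the fingers, on their centre line; the grasp point (between the pads) lies 19 mm behind it; z points along the fingers, y is the direction in which the jaws open and shut (so a half turn about z gives the same grasp; the last joint's range is limited). The gripper opens to 94 mm and grips with 3 to 60 N. Pads are 16 mm wide; open, the fingers measure 119 mm over their backs; the gripper's body (75 mm by 177 mm) begins 78 mm behind the grasp point.
Start: joints at [-1.252, 0.276, 1.505, -0, 1.361, -0.121], TCP at [244.815, -520.318, 205.493] pointing down, gripper open.
Joint ranges: [-2.89, 2.89], [-0.75, 2.08], [0.22, 2.7], [-1.18, 4.32], [0.11, 2.71], [-2.7, 2.7]. Speed limits (rad/s): [2.57, 2.57, 3.14, 3.14, 3.14, 3.14].

## Interface

Orientations are given as a unit quaternion [w, x, y, z].
In Python, from bench import manip, snapshot, camera_model, workorder gives the robot as it stands.
- The arm moves only by the tool arm_command, never from a script. Its argument "moves" is a list that holds one entry, the list of rows, each a list of 5 numbers: the shift along the tool's x, y, z in mm, then the turn about the tool's z in degrees, then the opening, from -1 (shut) to 1 (fully open), so that 0 is half open. A call has 1 to 20 rows; each row is the pose to reach, as a shift and turn from the pose measured when the call began, along the tool's axes at that moment; what a row does not reach only later rows make up. A row lasts 1/10 s, in which the tool goes at most 50 mm and 8.59 degrees, less where a joint would pass 70% of its speed; a pose out of reach is approached as far as the arm can. A call with a gripper value outside its range is refused whole. The fingers move at their own pace and stop on an object; the grip force is fixed at half the most. Time passes only in rows, so rows that repeat a pose let the fingers close. It gives the time, the measured TCP pose, the force and the opening at its end, in the units of the state.
- manip.observe(): the state, without advancing time (a new reading comes with each control period).
- snapshot(name): name is "scene" or "side" or "wrist"; returns the picture (480x640x3 uint8, blue, green, red); there is no depth.
- camera_model(name): a dict with "K" (3x3 intrinsics, pixels), "eye" and "rotation" of the camera in the world. Camera axes: x right, y up, looking along -z (the intrinsics and any distortion apply to the point x, -y, -z); pixel columns grow to the right and rows downward; lengths in mm; the calibration is good to about 2 mm. A picture is of the moment at which its call begins: read the wrist's pose just before it. camera_model takes no time and is no camera call; for the wrist camera it gives the pose at the moment of the call.
- workorder.hand_in(): hands the job in, once; it reports no verdict.
The state is a dict: "time": time; "joint_pos": joint angles; "dq": joint speeds; "joint_efforts": joint torques, N m; "position": TCP position; "ee_rot": TCP orientation; "contact_force": force on the tool from outside, world axes, zero at the start; "ft_torque": the same for the moment, N m; "opening": finger opening in mm.
Only numpy, scipy, OpenCV 4.12 (cv2) and the standard library are available. Lean on these libraries where they do the work, as an engineer would, in place of code of your own. Each camera call takes 0.05 s, during which the arm holds its last target. There are 200 camera calls.

## Task

Put the pastry cutters away, nested: in the round tray stand the small round cutter, then the medium one over it, then the large one over both; in the square tray stand the small square cutter, then the large square one over it. Every cutter must end upright with its lower edge flat on its tray's floor, inside the rim, and let go. Leave the salt shaker and the label roll where they stand.

Things in the scene. Friction and masses are not known exactly. Their poses are not given: they have to be found in the camera images.
- round_small_grip (a point): Small round pastry cutter, 44 mm outside diameter, open at top and bottom, upright, steel wall 3 mm thick and 26 mm high; two thin steel legs rise from the rim to a straight black bar handle that spans the full width across the top, 12 mm wide and 14 mm tall (the thing to grip, across its 12 mm). This point is the middle of the bar, 48 mm above the cutter's lower edge; x runs along the bar, y across it, z up. About 50 g.
- round_medium_grip (a point): Medium round pastry cutter, 68 mm outside and 62 mm inside diameter, open at top and bottom, upright, steel wall 3 mm thick and 44 mm high; two thin steel legs rise from the rim to a straight black bar handle that spans the full width across the top, 12 mm wide and 14 mm tall (the thing to grip, across its 12 mm). This point is the middle of the bar, 82 mm above the cutter's lower edge; x runs along the bar, y across it, z up. About 80 g.
- round_large_grip (a point): Large round pastry cutter, 92 mm outside and 86 mm inside diameter, open at top and bottom, upright, steel wall 3 mm thick and 62 mm high; two thin steel legs rise from the rim to a straight black bar handle that spans the full width across the top, 12 mm wide and 14 mm tall (the thing to grip, across its 12 mm). This point is the middle of the bar, 116 mm above the cutter's lower edge; x runs along the bar, y across it, z up. About 120 g.
- square_small_grip (a point): Small square pastry cutter, 42 x 42 mm outside, sides along x and y, open at top and bottom, upright, steel wall 3 mm thick and 26 mm high; two thin steel legs rise from the rim to a straight black bar handle that spans the full width across the top, 12 mm wide and 14 mm tall (the thing to grip, across its 12 mm). This point is the middle of the bar, 48 mm above the cutter's lower edge; x runs along the bar, y across it, z up. About 50 g.
- square_large_grip (a point): Large square pastry cutter, 68 x 68 mm outside and 62 x 62 mm inside, sides along x and y, open at top and bottom, upright, steel wall 3 mm thick and 44 mm high; two thin steel legs rise from the rim to a straight black bar handle that spans the full width across the top, 12 mm wide and 14 mm tall (the thing to grip, across its 12 mm). This point is the middle of the bar, 82 mm above the cutter's lower edge; x runs along the bar, y across it, z up. About 90 g.
- round_tray: Round grey plastic storage tray, fixed to the table: 120 mm outside and 112 mm inside diameter; its floor is 4 mm and its low rim 10 mm above the table. Origin: centre of its underside, at table height; z up.
- square_tray: Square grey plastic storage tray, fixed to the table: 92 x 92 mm outside and 84 x 84 mm inside, sides along x and y; its floor is 4 mm and its low rim 10 mm above the table. Origin: centre of its underside, at table height; z up.
- salt_shaker_mid (a point): Loose salt shaker, glass with a grey metal top, 44 mm diameter, 90 mm tall, upright; a bystander. This point is its centre, 45 mm above the table.
- label_roll_mid (a point): Loose white roll of labels lying flat, 62 mm diameter, 28 mm high; a bystander. This point is its centre, 14 mm above the table.
Things that resemble listed ones, but are neither listed nor needed, are in the scene too. What is shaped like the part that bears round_small_grip but red is not meant.

How it is judged:
By the outcome, as a careful person would: the job done as asked, in the order asked, and still so for the second after the job is handed in, with the robot touching nothing.
It also fails if it takes over 128 s, if anything falls off the work surface, if the arm or the gripper's body presses on something with over 40 N, if the wrist force passes 120 N, or if a joint passes its speed limit or range.

## Working session

There is one attempt and no reset: what is moved stays moved. The work goes in short steps, Python scripts to look and compute and a tool call to move; the robot and the scene stay as the last step left them, time stands still between calls to the robot, and variables do not carry over. Pictures are saved under pics/ and viewed, about 12 in all and at most 16, crops included, and the job is handed in when it is done.

Besides the shell and the picture viewer there is one more tool, called after "Call:" as a command line: name --argument value ..., lists and objects as JSON in quotes. arm_command: Moves the arm, as the interface text tells. Its arguments: {"type":"object","properties":{"moves":{"type":"array"}},"required":["moves"]}

```bash
mkdir -p pics; ls
python3 - <<'E'
from bench import manip, snapshot, camera_model, workorder
import cv2
for n in ("scene","side"):
    m=camera_model(n); print(n,m)
    cv2.imwrite(f"pics/{n}0.png",snapshot(n))
s=manip.observe();print(s)
m=camera_model("wrist");print(m)
E
```

```text
pics
scene {'K': array([[478.33992085,   0.        , 317.27158978],
       [  0.        , 478.33992085, 232.60134837],
       [  0.        ,   0.        ,   1.        ]]), 'eye': array([266.82019175, 461.15805978, 735.49854237]), 'rotation': array([-0.18111417, -0.08087175,  0.39375774,  0.89755906])}
side {'K': array([[487.01861382,   0.        , 320.64921618],
       [  0.        , 487.01861382, 239.45555027],
       [  0.        ,   0.        ,   1.        ]]), 'eye': array([504.93078276, 443.94968612, 659.78452333]), 'rotation': array([-0.03583419, -0.01386853,  0.40579202,  0.91315738])}
{'time': 0.1, 'joint_pos': array([-1.25199298e+00,  2.76506659e-01,  1.50594756e+00, -1.13304054e-05,
        1.36073255e+00, -1.21021670e-01]), 'dq': array([ 6.62754875e-04, -1.05855457e-03, -3.33969933e-03,  5.87766599e-05,
       -1.17643056e-03,  1.94909791e-03]), 'joint_efforts': array([ 8.72784876e-04, -4.05456376e+01, -2.37780172e+01,  7.01208157e-02,
        2.98803148e-02, -4.85232454e-05]), 'position': array([ 244.64752495, -519.8102455 ,  204.72907362]), 'ee_rot': array([-7.92612800e-04,  9.75915971e-01,  2.18145325e-01, -8.42055797e-05]), 'contact_force': array([-0.03172297, -0.53689322, -1.15078668]), 'ft_torque': array([0.01250734, 0.03398106, 0.02774243]), 'opening': 93.94805444929484}
{'K': array([[342.5469722 ,   0.        , 318.73874569],
       [  0.        , 342.5469722 , 234.96990322],
       [  0.        ,   0.        ,   1.        ]]), 'eye': array([ 313.71331002, -488.58312837,  382.41349399]), 'rotation': array([ 0.83714693, -0.11064447,  0.07116904, -0.53092165])}
```

View pics/scene0.png

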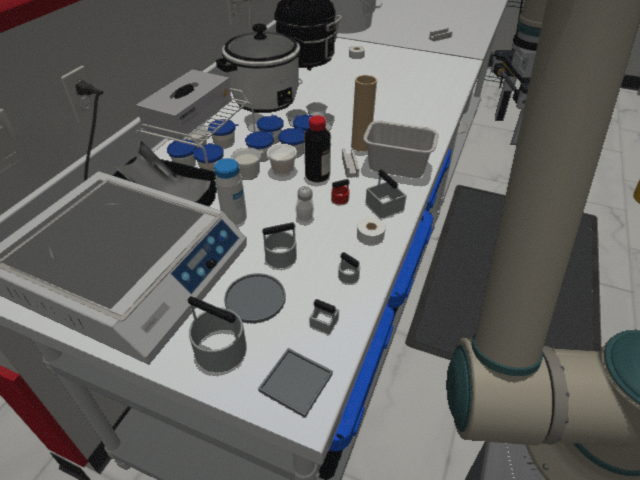

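View pics/side0.png

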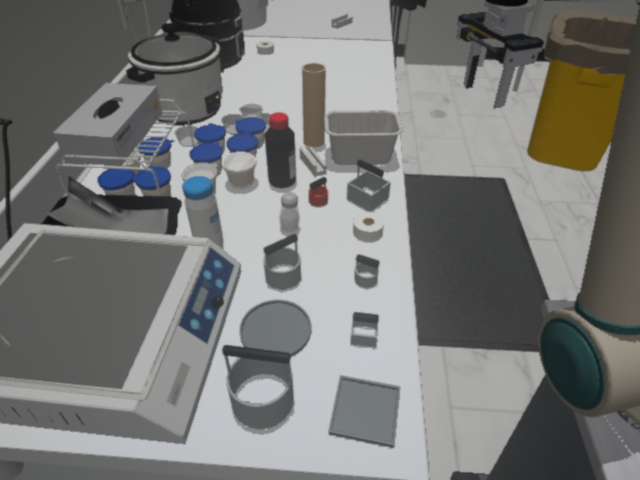

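Scene picture: small round (348,268), medium round (280,247), large round (218,337), small square (323,317), large square (385,197), round tray (255,297), square tray (296,381). The red twin at (341,192) isn't meant. The side view shows the same items at (366,270), (283,262), (260,385), (365,330), (368,187), (276,328) and (365,410).

```bash
cat > h.py <<'E'
import numpy as np, cv2
from scipy.spatial.transform import Rotation as R
def cam(m): 
    q=m["rotation"]; return np.array(m["K"]),np.array(m["eye"]),R.from_quat([q[1],q[2],q[3],q[0]]).as_matrix()
def ray(m,uv):
    K,e,Rm=cam(m); d=np.linalg.inv(K)@[uv[0],uv[1],1]; d=Rm@(d*[1,-1,-1]); return e,d/np.linalg.norm(d)
def onz(m,uv,z):
    e,d=ray(m,uv); return e+d*(z-e[2])/d[2]
def proj(m,p):
    K,e,Rm=cam(m); c=Rm.T@(np.asarray(p)-e)*[1,-1,-1]; c=K@c; return c[:2]/c[2]
def tri(rs):
    A=sum(np.eye(3)-np.outer(d,d) for e,d in rs); b=sum((np.eye(3)-np.outer(d,d))@e for e,d in rs)
    p=np.linalg.solve(A,b); return p,[np.linalg.norm(np.cross(p-e,d)) for e,d in rs]
def dark(im,uv,r=30,t=45):
    "dark bar nearest uv -> centre, end points"
    g=im.max(2); m=np.zeros_like(g); u,v=map(int,uv); sl=(slice(max(v-r,0),v+r),slice(max(u-r,0),u+r))
    m[sl]=(g[sl]<t)*255
    cs,_=cv2.findContours(m,cv2.RETR_EXTERNAL,cv2.CHAIN_APPROX_NONE)
    cs=[c for c in cs if cv2.contourArea(c)>15]
    c=max(cs,key=cv2.contourArea); (x,y),(w,h),a=rr=cv2.minAreaRect(c)
    b=cv2.boxPoints(rr)
    if np.linalg.norm(b[0]-b[1])<np.linalg.norm(b[1]-b[2]): e=[(b[0]+b[1])/2,(b[2]+b[3])/2]
    else: e=[(b[1]+b[2])/2,(b[3]+b[0])/2]
    e.sort(key=lambda p:p[0]); return np.array([x,y]),e,cv2.contourArea(c),(round(w),round(h))
E
python3 - <<'E'
from h import *
from bench import camera_model
a=cv2.imread("pics/scene0.png");b=cv2.imread("pics/side0.png");A=camera_model("scene");B=camera_model("side")
np.set_printoptions(precision=1,suppress=True)
T={"rs":((349,261),(368,262),48,14),"rm":((279,230),(280,245),82,22),"rl":((216,309),(257,354),116,34),"ss":((325,306),(365,318),48,14),"sl":((388,180),(370,168),82,16)}
for n,(u,v,z,r) in T.items():
    ca,ea,aa,wa=dark(a,u,r);cb,eb,ab,wb=dark(b,v,r)
    p,e=tri([ray(A,ca),ray(B,cb)])
    q=[onz(A,x,z) for x in ea]; q2=[onz(B,x,z) for x in eb]
    print(n,ca,wa,cb,wb,"P",p,e,"len",np.linalg.norm(q[0]-q[1]),"yaw",[np.degrees(np.arctan2(*(k[1]-k[0])[1::-1])) for k in (q,q2)], "onz",onz(A,ca,z)[:2],onz(B,cb,z)[:2])
# trays
for n,(u,v) in {"rt":((255,297),(276,328)),"st":((296,381),(365,410))}.items():
    for M,im,uv in ((A,a,u),(B,b,v)):
        g=cv2.GaussianBlur(im,(3,3),0).max(2); mm=((g<135)*255).astype(np.uint8)
        k,l,st,ce=cv2.connectedComponentsWithStats(mm); i=l[uv[1],uv[0]]
        c,_=cv2.findContours((l==i).astype(np.uint8),0,1); c=max(c,key=len)
        w=np.array([onz(M,x[0],8)[:2] for x in c],np.float32)
        if n=="rt": print(n,st[i],cv2.fitEllipse(w),ce[i])
        else: print(n,st[i],cv2.minAreaRect(w),ce[i])
for n,u,v in (("rt",(255,297),(276,328)),("st",(296,381),(365,410))): print(tri([ray(A,u),ray(B,v)]))
E
```

```text
Traceback (most recent call last):
  File "h.py", line 20, in dark
    c=max(cs,key=cv2.contourArea); (x,y),(w,h),a=rr=cv2.minAreaRect(c)
ValueError: max() iterable argument is empty
```

Run:
```python
from h import *
a=cv2.imread("pics/scene0.png").max(2);b=cv2.imread("pics/side0.png").max(2)
print(a[252:282:1,338:362:2]); print(b[254:270,356:380:2])
```

```text
[[192 189 125 106 182 190 193 191 193 190 191 194]
 [189 173  65  48 120 186 189 189 190 187 190 191]
 [190 142  32  35  62 142 188 190 190 191 192 189]
 [187 132  20  33  36  75 159 187 191 190 193 191]
 [192 113  17  28  27  26  87 159 191 190 191 192]
 [189 132  25  21  25  34  38  97 179 190 192 191]
 [192 168  35  22  30  24  34  50 123 183 189 192]
 [190 175  54  34  21  27  30  33  60 145 189 192]
 [191 172  69  64  21  10  23  35  37  77 160 193]
 [193 167  67  79  37  14  26  23  36  39 108 191]
 [189 150  65  67  53  24  27  19  30  35  78 187]
 [184 106  63  61  63  50  18  22  26  31  61 186]
 [176 111  64  60  63  61  40  24  20  25  67 190]
 [174 104  57  64  64  64  59  30  23  15  66 187]
 [154  96  59  59  66  64  62  57  33  27  85 170]
 [151  93  59  63  64  66  63  64  53  44  98 165]
 [149 108  64  64  73  84  70  69  60  63 104 169]
 [145 116  65  76 121 153 106  89  63  63 107 167]
 [125 113  87 121 165 170 124 111  87  67 101 180]
 [118  89 121 171 187 186 179 130 104  64  80 186]
 [120  68 106 149 186 185 187 179  97  73  70 184]
 [118  60  77 123 153 157 157
[... 547 characters left out ...]
 80 106 139 179 192 198 199 199 200]
 [121  71  73  72  76  86 122 161 186 193 199 200]
 [106  68  70  72  73  73  76 105 137 167 191 197]
 [104  68  68  69  70  72  73  75  86 112 156 184]
 [114  67  68  69  68  70  70  72  74  75 101 143]
 [131  70  68  68  67  67  68  69  71  72  74 100]
 [133  86  81  69  67  67  67  68  68  70  71  89]
 [134 108 101  76  69  67  66  66  66  67  67  89]
 [132 104  95  89  79  73  68  66  64  66  66  99]
 [129  93  93  94  91  85  75  70  67  67  65 109]
 [117  91  93  93  95  93  90  83  72  68  66 128]
 [113  91  92  92  95  96  93  91  85  76  73 146]
 [122  91  92  95  95  96  95  94  92  87  85 153]
 [132  93  93  94  96  96  94  94  94  91  91 153]]
```

```bash
cat > m.py <<'E'
from h import *
from bench import camera_model
a=cv2.imread("pics/scene0.png");b=cv2.imread("pics/side0.png");A=camera_model("scene");B=camera_model("side")
np.set_printoptions(precision=1,suppress=True)
T={"rs":((349,261),(368,262),48,14),"rm":((279,230),(280,245),82,22),"rl":((216,309),(257,354),116,34),"ss":((325,306),(365,318),48,14),"sl":((388,180),(370,168),82,16)}
for n,(u,v,z,r) in T.items():
    ca,ea,aa,wa=dark(a,u,r,47);cb,eb,ab,wb=dark(b,v,r,79)
    p,e=tri([ray(A,ca),ray(B,cb)])
    q=[onz(A,x,z) for x in ea]; q2=[onz(B,x,z) for x in eb]
    print(n,ca,wa,cb,wb,"P",p,e[0],"len",np.linalg.norm(q[0]-q[1]),"yaw",[np.degrees(np.arctan2(*(k[1]-k[0])[1::-1])).round(1) for k in (q,q2)], "onz",onz(A,ca,z)[:2],onz(B,cb,z)[:2])
for n,(u,v) in {"rt":((255,297),(276,328)),"st":((296,381),(365,410))}.items():
    for M,im,uv in ((A,a,u),(B,b,v)):
        g=cv2.GaussianBlur(im,(3,3),0).max(2); mm=((g<150)*255).astype(np.uint8)
        k,l,st,ce=cv2.connectedComponentsWithStats(mm); i=l[uv[1],uv[0]]
        c,_=cv2.findContours((l==i).astype(np.uint8),0,1); c=max(c,key=len)
        w=np.array([onz(M,x[0],8)[:2] for x in c],np.float32)
        print(n,st[i],(cv2.fitEllipse if n=="rt" else cv2.minAreaRect)(w),ce[i])
E
python3 m.py
```

```text
rs [349.3 260.2] (19, 6) [367.2 261.2] (22, 7) P [ 467.3 -173.5   53.1] 1.1709209021714542 len 42.36261615878498 yaw [np.float64(158.6), np.float64(158.5)] onz [ 468.4 -176.7] [ 467.2 -180.4]
rm [278.1 229.1] (6, 31) [280.4 244.3] (7, 34) P [ 619.4 -167.    88.7] 1.0785509459419484 len 63.038809429730655 yaw [np.float64(-140.4), np.float64(-137.7)] onz [ 622.3 -172. ] [ 621.1 -175.7]
rl [211.8 309.4] (51, 9) [256.2 354. ] (67, 11) P [615.7  78.6 119. ] 0.9207536750803681 len 93.41771424565009 yaw [np.float64(175.7), np.float64(176.2)] onz [617.   77.8] [616.5  75.5]
ss [324.2 306.7] (21, 7) [365.5 318.1] (23, 8) P [469.4 -47.1  51.8] 0.9467975932224503 len 40.239198182661724 yaw [np.float64(175.8), np.float64(178.5)] onz [470.2 -48.7] [469.3 -51.3]
sl [387.3 178.8] (24, 6) [369.6 167.3] (28, 7) P [ 466.2 -417.4   88.4] 1.500061976879244 len 71.65932306546006 yaw [np.float64(141.0), np.float64(142.4)] onz [ 467.4 -423.6] [ 466.  -429.7]
rt [     0      0    640    480 213234] ((810.9613037109375, -848.3565673828125), (2079.6748046875, 2891.735595703125), 99.244140625) [306.1 238. ]
rt [ 222  300   90  134 7104] ((621.2168579101562, 3.814687728881836), (122.45885467529297, 252.12110900878906), 179.2396697998047) [266.3 360.6]
st [ 258  348   75   70 2967] ((466.58367919921875, 86.02400207519531), (97.3226318359375, 95.90093994140625), 82.43636322021484) [295.5 382.2]
st [ 329  376   71   72 3923] ((465.71893310546875, 83.69134521484375), (95.90568542480469, 91.4021224975586), 82.3917007446289) [365.3 411.7]
```

```bash
cat >> h.py <<'E'
def tool(s):
    q=s["ee_rot"]; return R.from_quat([q[1],q[2],q[3],q[0]]).as_matrix()
def go(s,xyz,yaw):
    "print tool-axis shift and turn to reach xyz (TCP) with tool x at yaw deg"
    T=tool(s); d=T.T@(np.array(xyz)-s["position"]); y0=np.degrees(np.arctan2(T[1,0],T[0,0]))
    t=(y0-yaw+180)%360-180
    j=np.degrees(np.array(s["joint_pos"]))
    print("pos",s["position"].round(1),"yaw %.1f"%y0,"t %.1f"%s["time"],"SHIFT",d.round(1),"TURN %.1f"%t,"j6->~%.0f"%(j[5]+t+np.degrees(np.arctan2(xyz[1],xyz[0]))-np.degrees(np.arctan2(s["position"][1],s["position"][0]))))
E
python3 - <<'E'
from h import *
from bench import *
np.set_printoptions(precision=1,suppress=True)
s=manip.observe(); go(s,(500,-120,250),-20)
A,B=camera_model("scene"),camera_model("side")
for u,v in (((228,165),(199,187)),((318,122),(279,120)),((305,190),(290,200)),((371,227),(368,222)),((255,297),(276,328))): print(tri([ray(A,u),ray(B,v)])[0])
m=camera_model("wrist"); print(proj(m,s["position"]),proj(m,s["position"]-[0,0,100]),proj(m,s["position"]-[0,0,200]))
E
```

```text
pos [ 244.6 -519.8  204.7] yaw 25.2 t 0.1 SHIFT [ 401.3 -253.1  -44.8] TURN 45.2 j6->~90
[ 774.1 -246.2  148.2]
[ 661.5 -474.6  159.4]
[ 620.  -301.2   87.3]
[ 465.  -309.3   30.2]
[613.6 -44.7  14.5]
[317.2 283. ] [317.9 235.8] [318.2 212.4]
```

Call:
arm_command --moves '[[[400, -253, -45, 45, 0], [400, -253, -45, 45, 0], [400, -253, -45, 45, 0], [400, -253, -45, 45, 0], [400, -253, -45, 45, 0], [400, -253, -45, 45, 0], [400, -253, -45, 45, 0], [400, -253, -45, 45, 0], [400, -253, -45, 45, 0], [400, -253, -45, 45, 0], [400, -253, -45, 45, 0], [400, -253, -45, 45, 0], [400, -253, -45, 45, 0], [400, -253, -45, 45, 0], [400, -253, -45, 45, 0], [400, -253, -45, 45, 0], [400, -253, -45, 45, 0], [400, -253, -45, 45, 0]]]'

```text
time: 1.9
position: [498.8, -120.9, 250.2]
ee_rot: [-0.001, 0.985, -0.172, -0.0]
contact_force: [-0.1, -0.0, 0.1]
opening: 46.7
```

Run:
```python
from h import *
from bench import *
import pickle
s=manip.observe(); m=camera_model("wrist"); im=snapshot("wrist"); cv2.imwrite("pics/w1.png",im); pickle.dump((s,m),open("w1.pkl","wb")); go(s,(470,-176,129),-21.5)
for n,p in dict(rs=(468,-176,48),rm=(621,-172,82),rl=(616,77,116),ss=(470,-49,48),sl=(467,-424,82),rt=(617,-48,10),st=(466,85,10)).items(): print(n,proj(m,p).round())
```

```text
pos [ 498.8 -120.9  250.2] yaw -19.8 t 1.9 SHIFT [ -8.3  61.7 121.1] TURN 1.7 j6->~83
rs [373. 221.]
rm [325.  80.]
rl [ 68. 180.]
ss [269. 256.]
sl [621. 146.]
rt [226. 133.]
st [179. 282.]
```

View pics/w1.png

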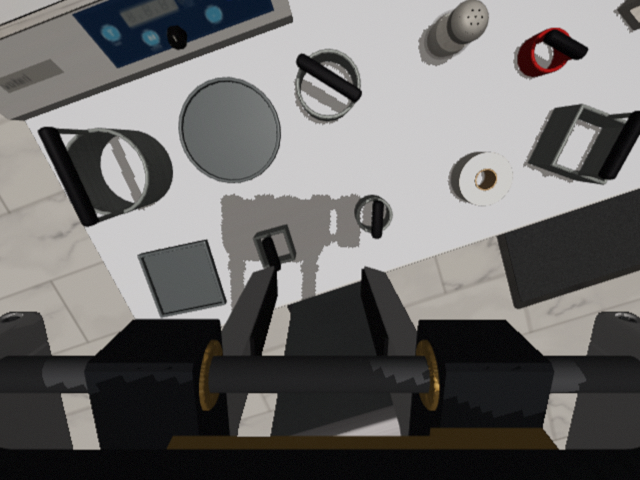

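Wrist view shows small round bar at (377,218), medium (328,78), large (67,175), small square (270,250), large square (625,145), round tray (230,130), square tray (182,277). The red twin at (548,48) isn't meant: it's red, whereas the small round meant is the steel one near (373,215). I'll measure the trays and bars here, and make the confirming crop.

Run:
```python
from h import *
import pickle
from bench import camera_model
np.set_printoptions(precision=1,suppress=True)
s,m=pickle.load(open("w1.pkl","rb")); im=cv2.imread("pics/w1.png")
B=camera_model("side"); b=cv2.imread("pics/side0.png")
for n,uv,v,z,r in (("rs",(377,218),(368,262),48,24),("rm",(328,78),(280,245),82,40),("rl",(67,175),(257,354),116,60),):
    c,e,ar,w=dark(im,uv,r,45); q=[onz(m,x,z) for x in e]; cb=dark(b,v,{"rs":14,"rm":22,"rl":34}[n],79)[0]
    p,er=tri([ray(m,c),ray(B,cb)])
    print(n,c,w,"onz",onz(m,c,z)[:2],"ends mid",(q[0]+q[1])[:2]/2,"len %.1f yaw %.1f"%(np.linalg.norm(q[0]-q[1]),np.degrees(np.arctan2(*(q[1]-q[0])[1::-1]))),"tri",p,er[0])
g=cv2.GaussianBlur(im,(3,3),0).max(2); mm=((g<145)*255).astype(np.uint8)
for n,uv,v in (("rt",(230,130),(276,328)),("st",(182,277),(365,410))):
    k,l,st,ce=cv2.connectedComponentsWithStats(mm); i=l[uv[1],uv[0]]
    c,_=cv2.findContours((l==i).astype(np.uint8),0,1); c=max(c,key=len)
    w=np.array([onz(m,x[0],9)[:2] for x in c],np.float32)
    print(n,st[i],(cv2.fitEllipse if n=="rt" else cv2.minAreaRect)(w))
# tray floor darkness sample, square tray height by two views (side centroid)
print("st tri",tri([ray(m,ce[l[277,182]]),ray(B,(365.3,411.7))]))
print("rt tri",tri([ray(m,ce[l[130,230]]),ray(B,(276,328))]))
x=im[185:245,345:410]; cv2.imwrite("pics/crop_rs.png",cv2.resize(x,None,fx=8,fy=8,interpolation=cv2.INTER_CUBIC))
```

```text
rs [376.7 218.8] (20, 36) onz [ 469.4 -180.7] ends mid [ 469.2 -180.5] len 40.5 yaw -40.9 tri [ 468.1 -181.    46.9] 1.0143247059061797
rm [329.5  73.6] (71, 41) onz [ 624.9 -177.5] ends mid [ 624.8 -177.6] len 65.3 yaw -125.3 tri [ 623.3 -177.6   80.4] 1.8478778090537036
rl [ 90.9 165.8] (110, 66) onz [620.5  51.5] ends mid [618.7  51.5] len 91.8 yaw 177.4 tri [621.9  62.9  97.7] 1.515724803190809
rt [ 178   77  103  106 8496] ((617.1089477539062, -52.74306869506836), (117.49532318115234, 118.69583129882812), 144.145751953125)
st [     0    194    640    286 114184] ((301.3796081542969, -50.438720703125), (1003.558837890625, 449.156982421875), 70.2649917602539)
st tri (array([387.5,  15.3,  26.8]), [np.float64(105.39429740044886), np.float64(105.39429740044893)])
rt tri (array([617.5, -52.9,   5.5]), [np.float64(2.120074399609698), np.float64(2.1200743996095235)])
```

View pics/crop_rs.png

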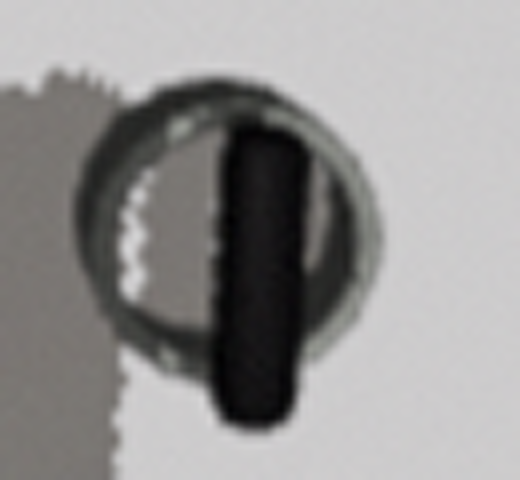

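Crop confirms a steel ring with a black bar, clear of any red: this is the small round cutter. Moving above it.

Run:
```python
from h import *
from bench import *
go(manip.observe(),(468,-179,105),-21.3)
```

```text
pos [ 498.8 -120.8  250.2] yaw -19.8 t 1.9 SHIFT [ -9.2  65.3 145.2] TURN 1.5 j6->~83
```

Call:
arm_command --moves '[[[-9, 65, 145, 1.5, 0], [-9, 65, 145, 1.5, 0], [-9, 65, 145, 1.5, 0], [-9, 65, 145, 1.5, 0], [-9, 65, 145, 1.5, 0], [-9, 65, 145, 1.5, 0], [-9, 65, 145, 1.5, 0], [-9, 65, 145, 1.5, 0]]]'

```text
time: 2.75
position: [469.9, -178.8, 107.0]
ee_rot: [-0.0, 0.983, -0.185, 0.002]
contact_force: [0.7, -0.1, -0.3]
opening: 46.8
```

```bash
cat > look.py <<'E'
import sys,pickle
from h import *
from bench import *
np.set_printoptions(precision=1,suppress=True)
# look.py name x y z halfsize(px) thr : wrist view of a bar expected at x,y,z
n=sys.argv[1]; x,y,z,r,t=map(float,sys.argv[2:7])
s=manip.observe(); m=camera_model("wrist"); im=snapshot("wrist"); cv2.imwrite(f"pics/{n}.png",im); pickle.dump((s,m),open(n+".pkl","wb"))
uv=proj(m,(x,y,z)); r=int(r); c,e,ar,w=dark(im,uv,r,t); q=[onz(m,k,z+7) for k in e]
yaw=np.degrees(np.arctan2(*(q[1]-q[0])[1::-1])); P=(q[0]+q[1])/2
print("expected px",uv,"found",c,w,e,"xy",P[:2],"len %.1f yaw %.1f"%(np.linalg.norm(q[0]-q[1]),yaw))
yaw=min((yaw,yaw+180,yaw-180),key=lambda a:abs(a+20)); go(s,(P[0],P[1],z-19),yaw)
u,v=uv.astype(int); cv2.imwrite(f"pics/{n}_c.png",cv2.resize(im[max(v-70,0):v+70,max(u-90,0):u+90],None,fx=3,fy=3))
E
python3 look.py rs1 468 -179 48 60 40
```

```text
expected px [319.2 254. ] found [321.  251.5] (49, 47) [array([303.8, 234.3], dtype=float32), array([338.3, 268.8], dtype=float32)] xy [ 471.1 -181.8] len 35.2 yaw -157.5
pos [ 469.9 -178.8  107. ] yaw -21.3 t 2.8 SHIFT [ 2.   2.4 78. ] TURN -43.7 j6->~38
```

View pics/rs1.png

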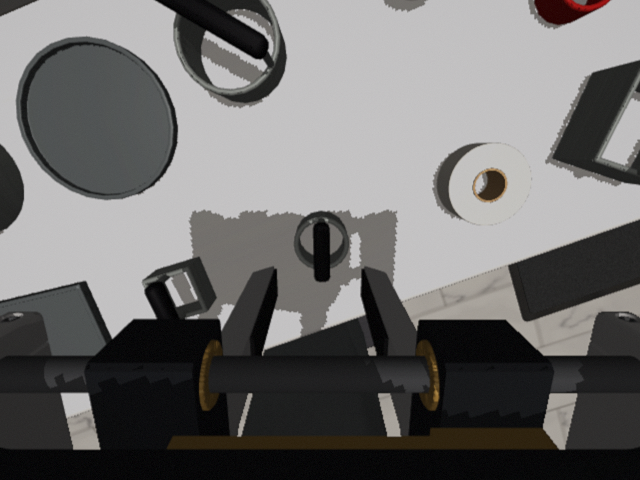

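Bar seen vertical at (321,251), spanning rows 221–281, between the jaws; aligned. Descend and grip.

Call:
arm_command --moves '[[[2, 2, 40, 0, 0], [2, 2, 78, 0, 0], [2, 2, 78, 0, 0], [2, 2, 78, 0, 0], [2, 2, 78, 0, -1], [2, 2, 78, 0, -1], [2, 2, 78, 0, -1], [2, 2, 78, 0, -1], [2, 2, 78, 0, -1], [2, 2, 78, 0, -1], [2, 2, 78, 0, -1], [2, 2, 40, 0, -1], [2, 2, 0, 0, -1], [2, 2, 0, 0, -1], [2, 2, 0, 0, -1]]]'

```text
time: 4.3
position: [470.9, -181.4, 107.1]
ee_rot: [0.0, 0.983, -0.185, 0.002]
contact_force: [-0.3, 1.1, -0.4]
opening: 11.9
```

Run:
```python
from h import *
from bench import *
s=manip.observe(); print(s["contact_force"],s["opening"])
go(s,(617,-53,80),-21.3)
m=camera_model("wrist"); cv2.imwrite("pics/g1.png",snapshot("wrist"))
```

```text
[-0.27195131  1.13568698 -0.38077   ] 11.864103022634417
pos [ 470.9 -181.4  107.1] yaw -21.3 t 4.3 SHIFT [  89.5 -172.7   27.6] TURN 0.0 j6->~98
```

View pics/g1.png

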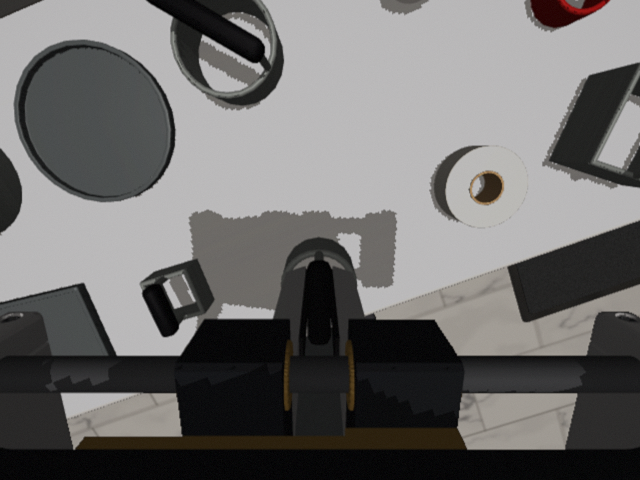

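Small round held (opening 11.9, bar at (319,303) between the pads, ring lifted). Carry to above the round tray.

Call:
arm_command --moves '[[[89, -173, 28, 0, -1], [89, -173, 28, 0, -1], [89, -173, 28, 0, -1], [89, -173, 28, 0, -1], [89, -173, 28, 0, -1], [89, -173, 28, 0, -1], [89, -173, 28, 0, -1], [89, -173, 28, 0, -1], [89, -173, 28, 0, -1]]]'

```text
time: 5.25
position: [614.9, -53.0, 78.5]
ee_rot: [-0.0, 0.983, -0.185, 0.0]
contact_force: [0.3, -0.3, -0.5]
opening: 11.8
```

Run:
```python
from h import *
from bench import *
import pickle
np.set_printoptions(precision=1,suppress=True)
s=manip.observe(); m=camera_model("wrist"); im=snapshot("wrist"); cv2.imwrite("pics/p1.png",im); pickle.dump((s,m),open("p1.pkl","wb"))
print(s["position"],s["opening"],proj(m,s["position"]+[0,0,26]), "tray c px",proj(m,(617,-53,7)))
c=dark(im,proj(m,s["position"]+[0,0,19]),60,30); print(c)
go(s,(617,-53,34),-21.3)
```

```text
[614.9 -53.   78.5] 11.789756897389635 [317.5 305.3] tray c px [317. 244.]
(array([319. , 308.5]), [array([319., 260.], dtype=float32), array([319., 357.], dtype=float32)], 3122.0, (97, 56))
pos [614.9 -53.   78.5] yaw -21.4 t 5.2 SHIFT [ 2.  -0.7 44.5] TURN -0.1 j6->~100
```

View pics/p1.png

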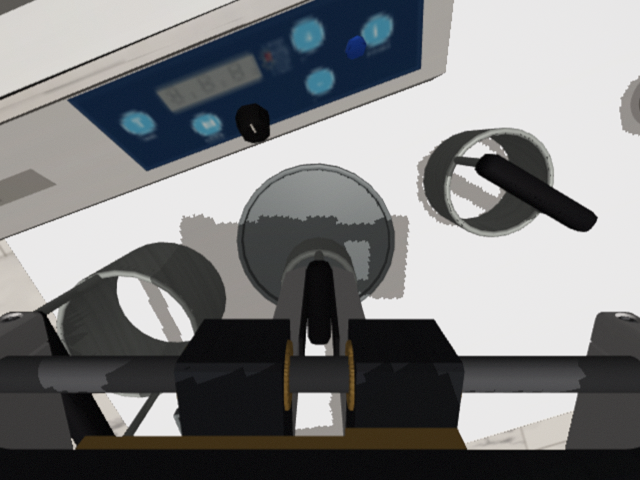

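Tray's rim spans columns 238–394, top at row 164: centre ≈(316,243), matching my estimate (317,244). Lower and read force before opening.

Call:
arm_command --moves '[[[2, 0, 25, 0, -1], [2, 0, 40, 0, -1], [2, 0, 43, 0, -1], [2, 0, 44, 0, -1], [2, 0, 45, 0, -1], [2, 0, 45, 0, -1], [2, 0, 45, 0, -1]]]'

```text
time: 6.0
position: [617.5, -53.7, 34.4]
ee_rot: [-0.0, 0.983, -0.185, 0.001]
contact_force: [1.3, 0.9, 0.6]
opening: 11.7
```

Call:
arm_command --moves '[[[0, 0, 1.5, 0, -1], [0, 0, 1.5, 0, -1], [0, 0, 1.5, 0, -0.5], [0, 0, 1.5, 0, -0.5], [0, 0, 1.5, 0, -0.5], [0, 0, 1.5, 0, -0.3], [0, 0, -20, 0, -0.3], [0, 0, -60, 0, -0.3], [0, 0, -100, 0, 0], [0, 0, -130, 0, 0], [0, 0, -130, 0, 0]]]'

```text
time: 7.1
position: [620.3, -54.3, 169.6]
ee_rot: [-0.0, 0.983, -0.185, 0.006]
contact_force: [-0.3, 0.1, -0.0]
opening: 46.9
```

Run:
```python
from h import *
from bench import *
s=manip.observe(); print(s["contact_force"],s["opening"])
go(s,(621,-175,145),41)
m=camera_model("wrist"); im=snapshot("wrist"); cv2.imwrite("pics/p2.png",im); 
np.save("p2m.npy",m,allow_pickle=True)
```

```text
[-0.32017539  0.06192374 -0.03938258] 46.88464651888843
pos [620.3 -54.3 169.6] yaw -21.3 t 7.1 SHIFT [ 44.3 112.2  24.8] TURN -62.3 j6->~27
```

View pics/p2.png

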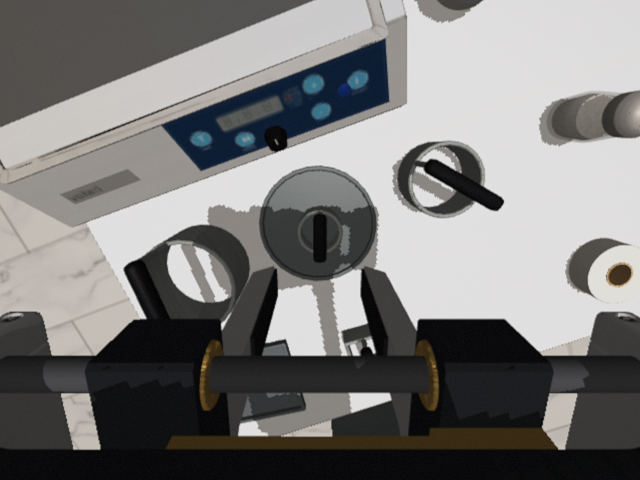

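Small round stands in the tray, ring centred at (320,230), tray centre ≈(318,223). Now measure medium bar (464,184) and the placed small one.

Run:
```python
from h import *
from bench import camera_model
np.set_printoptions(precision=1,suppress=True)
m=np.load("p2m.npy",allow_pickle=True).item(); im=cv2.imread("pics/p2.png")
B=camera_model("side"); b=cv2.imread("pics/side0.png")
for n,uv,z,r,t in (("rs",(320,238),52,40,28),("rm",(464,184),82,45,28),("rm",(464,184),82,45,36)):
    c,e,ar,w=dark(im,uv,r,t); q=[onz(m,k,z+6) for k in e]
    print(n,c,w,((q[0]+q[1])/2)[:2],"len %.1f yaw %.1f"%(np.linalg.norm(q[0]-q[1]),np.degrees(np.arctan2(*(q[1]-q[0])[1::-1]))))
print(tri([ray(m,c),ray(B,dark(b,(280,245),22,79)[0])]))
g=cv2.GaussianBlur(im,(3,3),0).max(2)
c=np.array([(x,y) for x,y in ((262,222),(376.5,222),(318.5,167))]);print([onz(m,k,10)[:2] for k in c])
print("ring top px->", onz(m,(320,230),30))
```

```text
rs [319.5 237.5] (47, 13) [617.1 -54.1] len 42.6 yaw 158.7
rm [462.7 184.2] (86, 17) [ 624.  -173.2] len 67.8 yaw -140.7
rm [462.7 184.2] (87, 18) [ 623.9 -173.3] len 68.2 yaw -140.7
(array([ 621.9, -175.9,   81.2]), [np.float64(0.8616680650921729), np.float64(0.861668065092258)])
[array([641.8,  -1.3]), array([ 599.8, -109. ]), array([671.8, -74.4])]
ring top px-> [617.3 -54.6  30. ]
```

Call:
arm_command --moves '[[[47, 109, 37, -60.5, 0], [47, 109, 37, -60.5, 0], [47, 109, 37, -60.5, 0], [47, 109, 37, -60.5, 0], [47, 109, 37, -60.5, 0], [47, 109, 37, -60.5, 0], [47, 109, 37, -60.5, 0], [47, 109, 37, -60.5, 0], [47, 109, 37, -60.5, 0], [47, 109, 37, -60.5, 0], [47, 109, 37, -60.5, 0]]]'

```text
time: 8.25
position: [622.7, -172.5, 129.5]
ee_rot: [0.001, 0.942, 0.334, 0.003]
contact_force: [-1.0, -0.5, 0.5]
opening: 47.2
```

```bash
sed -i 's/q=\[onz(m,k,z+7)/q=[onz(m,k,z+6)/; s/abs(a+20)/abs(a-float(sys.argv[7]))/' look.py; python3 look.py rm1 624 -173.3 82 70 30 40
```

```text
expected px [319.2 255.2] found [320. 257.] (16, 94) [array([320., 210.], dtype=float32), array([320., 304.], dtype=float32)] xy [ 623.9 -174.1] len 66.8 yaw -140.8
pos [ 622.7 -172.5  129.5] yaw 39.1 t 8.2 SHIFT [-0.4  1.6 66.5] TURN -0.1 j6->~29
```

Call:
arm_command --moves '[[[0, 1.5, 35, 0, 0], [0, 1.5, 66, 0, 0], [0, 1.5, 66, 0, 0], [0, 1.5, 66, 0, 0], [0, 1.5, 66, 0, -1], [0, 1.5, 66, 0, -1], [0, 1.5, 66, 0, -1], [0, 1.5, 66, 0, -1], [0, 1.5, 66, 0, -1], [0, 1.5, 66, 0, -1], [0, 1.5, 66, 0, -1], [0, 1.5, 30, 0, -1], [0, 1.5, -15, 0, -1], [0, 1.5, -25, 0, -1], [0, 1.5, -25, 0, -1], [0, 1.5, -25, 0, -1]]]'

```text
time: 9.9
position: [622.5, -173.3, 153.1]
ee_rot: [0.001, 0.942, 0.335, 0.002]
contact_force: [-0.0, -0.3, -1.5]
opening: 11.4
```

Run:
```python
from h import *
from bench import *
s=manip.observe(); print(s["contact_force"],s["opening"])
go(s,(617,-54,155),39)
```

```text
[-0.03922443 -0.31326862 -1.49053733] 11.439586430763582
pos [ 622.5 -173.3  153.1] yaw 39.1 t 9.9 SHIFT [ 71.  -96.1  -1.9] TURN 0.1 j6->~40
```

Call:
arm_command --moves '[[[71, -96, -2, 0, -1], [71, -96, -2, 0, -1], [71, -96, -2, 0, -1], [71, -96, -2, 0, -1], [71, -96, -2, 0, -1], [71, -96, -2, 0, -1], [71, -96, -2, 0, -1]]]'

```text
time: 10.6
position: [617.0, -55.5, 154.4]
ee_rot: [0.001, 0.943, 0.334, 0.002]
contact_force: [-0.4, 0.5, -1.4]
opening: 11.8
```

Run:
```python
from h import *
from bench import *
np.set_printoptions(precision=1,suppress=True)
s=manip.observe(); print(s["contact_force"],s["opening"])
m=camera_model("wrist"); im=snapshot("wrist"); cv2.imwrite("pics/p3.png",im); np.save("p3m.npy",m,allow_pickle=True)
c=dark(im,proj(m,s["position"]+[0,0,19]),90,22); z=s["position"][2]+26; q=[onz(m,k,z) for k in c[1]]
print(c,(q[0]+q[1])/2,s["position"])
go(s,(617,-54,67),39)
cv2.imwrite("pics/s3.png",snapshot("side")[250:420,180:380])
```

```text
[-0.4  0.5 -1.4] 11.816981851372878
(array([258. , 352.5]), [array([258., 319.], dtype=float32), array([258., 386.], dtype=float32)], 3813.5, (62, 67)) [576.8 -49.6 180.4] [617.  -55.5 154.4]
pos [617.  -55.5 154.4] yaw 39.0 t 10.6 SHIFT [ 0.7 -1.3 87.4] TURN 0.0 j6->~40
```

View pics/p3.png

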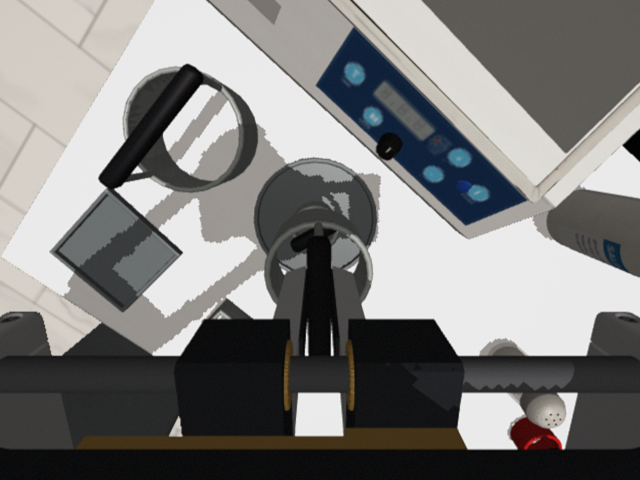

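Medium held level, its bar at column 319, tray centre at column ≈316 and the small one's bar seen inside the ring. Lower it.

Call:
arm_command --moves '[[[1, -1, 0, 0, -1], [1, -1, 20, 0, -1], [1, -1, 40, 0, -1], [1, -1, 60, 0, -1], [1, -1, 75, 0, -1], [1, -1, 82, 0, -1], [1, -1, 85, 0, -1], [1, -1, 86, 0, -1], [1, -1, 87, 0, -1], [1, -1, 87, 0, -1], [1, -1, 87, 0, -1]]]'

```text
time: 11.8
position: [618.0, -53.9, 68.4]
ee_rot: [0.001, 0.943, 0.334, 0.003]
contact_force: [0.7, 0.5, -1.0]
opening: 12.1
```

Call:
arm_command --moves '[[[0, 0, 1.5, 0, -1], [0, 0, 1.5, 0, -1], [0, 0, 1.5, 0, -0.5], [0, 0, 1.5, 0, -0.5], [0, 0, 1.5, 0, -0.5], [0, 0, 1.5, 0, -0.3], [0, 0, -20, 0, -0.3], [0, 0, -60, 0, -0.3], [0, 0, -110, 0, 0], [0, 0, -130, 0, 0], [0, 0, -130, 0, 0], [0, 0, -130, 0, 0]]]'

```text
time: 13.0
position: [616.9, -53.9, 197.8]
ee_rot: [0.001, 0.943, 0.334, 0.002]
contact_force: [-1.1, -0.5, -0.1]
opening: 46.8
```

Run:
```python
from h import *
from bench import *
np.set_printoptions(precision=1,suppress=True)
s=manip.observe(); m=camera_model("wrist"); im=snapshot("wrist"); cv2.imwrite("pics/p4.png",im)
for n,p,r,t in (("rm",(618,-54,86),45,28),("rl",(616,77,116),60,30)):
    uv=proj(m,p); c=dark(im,uv,r,t); q=[onz(m,k,p[2]+6) for k in c[1]]; y=np.degrees(np.arctan2(*(q[1]-q[0])[1::-1]))
    print(n,uv,c[0],c[3],((q[0]+q[1])/2)[:2],"len %.1f yaw %.1f"%(np.linalg.norm(q[0]-q[1]),y))
go(s,(616,77,170),-4)
```

```text
rm [318.3 231.7] [313.8 231.9] (37, 73) [615.8 -50.5] len 64.5 yaw 25.5
rl [176.6 134.1] [180.7 131.4] (20, 122) [619.2  73.9] len 88.9 yaw -3.7
pos [616.9 -53.9 197.8] yaw 39.0 t 13.0 SHIFT [  81.6 -102.3   27.8] TURN 43.0 j6->~95
```

View pics/p4.png

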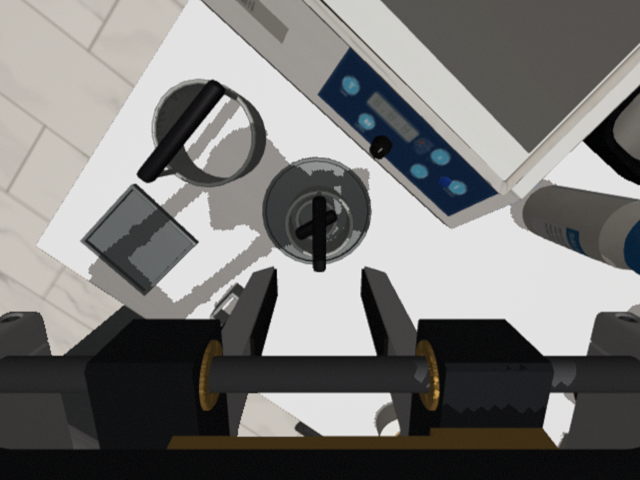

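Medium sits nested round the small one (ring ≈(320,225), bar (320,233)). Next the large round at (181,131).

Call:
arm_command --moves '[[[82, -98, 36, 42.7, 0], [82, -98, 36, 42.7, 0], [82, -98, 36, 42.7, 0], [82, -98, 36, 42.7, 0], [82, -98, 36, 42.7, 0], [82, -98, 36, 42.7, 0], [82, -98, 36, 42.7, 0], [82, -98, 36, 42.7, 0], [82, -98, 36, 42.7, 0]]]'

```text
time: 13.95
position: [618.2, 73.7, 160.4]
ee_rot: [-0.0, 0.999, -0.032, 0.001]
contact_force: [0.5, -0.9, -0.5]
opening: 47.1
```

```bash
python3 look.py rl1 619 74.5 116 75 30 -4
```

```text
expected px [316.5 256.9] found [314.  255.5] (129, 16) [array([314., 191.], dtype=float32), array([314., 320.], dtype=float32)] xy [619.8  76.1] len 90.4 yaw 176.2
pos [618.2  73.7 160.4] yaw -3.6 t 13.9 SHIFT [ 1.3 -2.4 63.4] TURN 0.2 j6->~94
```

Call:
arm_command --moves '[[[1, -2, 30, 0, 0], [1, -2.5, 63, 0, 0], [1, -2.5, 63, 0, 0], [1, -2.5, 63, 0, 0], [1, -2.5, 63, 0, -1], [1, -2.5, 63, 0, -1], [1, -2.5, 63, 0, -1], [1, -2.5, 63, 0, -1], [1, -2.5, 63, 0, -1], [1, -2.5, 63, 0, -1], [1, -2.5, 63, 0, -1], [1, -2.5, 30, 0, -1], [1, -2.5, -10, 0, -1], [1, -2.5, -50, 0, -1], [1, -2.5, -58, 0, -1], [1, -2.5, -58, 0, -1], [1, -2.5, -58, 0, -1]]]'

```text
time: 15.7
position: [618.0, 76.1, 216.5]
ee_rot: [-0.0, 0.999, -0.032, -0.001]
contact_force: [0.8, 0.1, -2.0]
opening: 11.7
```

Run:
```python
from h import *
from bench import *
s=manip.observe(); print(s["contact_force"],s["opening"])
go(s,(617,-53.5,218),-3.7)
```

```text
[ 0.83638698  0.08672789 -2.04234109] 11.674975667294559
pos [618.   76.1 216.5] yaw -3.7 t 15.7 SHIFT [  7.3 129.4  -1.6] TURN 0.0 j6->~82
```

Call:
arm_command --moves '[[[7, 129.5, -2, 0, -1], [7, 129.5, -2, 0, -1], [7, 129.5, -2, 0, -1], [7, 129.5, -2, 0, -1], [7, 129.5, -2, 0, -1], [7, 129.5, -2, 0, -1], [7, 129.5, -2, 0, -1], [7, 129.5, -2, 0, -1]]]'

```text
time: 16.5
position: [616.6, -52.4, 218.3]
ee_rot: [-0.0, 1.0, -0.031, -0.001]
contact_force: [-0.1, 0.4, -1.6]
opening: 11.7
```

Run:
```python
from h import *
from bench import *
s=manip.observe(); print(s["contact_force"],s["opening"])
go(s,(617,-53.5,101),-3.7)
m=camera_model("wrist"); im=snapshot("wrist"); w=snapshot("side"); cv2.imwrite("pics/p5.png",np.hstack([cv2.resize(im,(440,330)),w[120:450,140:500]]))
```

```text
[-0.1277308   0.37080982 -1.62931672] 11.674666765664435
pos [616.6 -52.4 218.3] yaw -3.6 t 16.5 SHIFT [  0.6   1.2 117.3] TURN 0.1 j6->~82
```

View pics/p5.png

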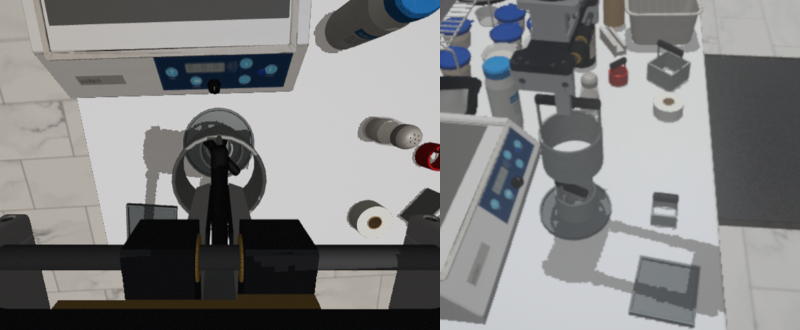

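Left (wrist): large ring centred over tray, column ≈220 (both). Right (side): it hangs level above the nested pair, all clear. Lower it.

Call:
arm_command --moves '[[[0.5, 1, 0, 0, -1], [0.5, 1, 25, 0, -1], [0.5, 1, 45, 0, -1], [0.5, 1, 65, 0, -1], [0.5, 1, 85, 0, -1], [0.5, 1, 100, 0, -1], [0.5, 1, 110, 0, -1], [0.5, 1, 114, 0, -1], [0.5, 1, 116, 0, -1], [0.5, 1, 117, 0, -1], [0.5, 1, 117, 0, -1], [0.5, 1, 117, 0, -1]]]'

```text
time: 17.8
position: [617.6, -53.8, 102.2]
ee_rot: [-0.0, 1.0, -0.031, 0.0]
contact_force: [-0.9, 0.7, -0.7]
opening: 11.9
```

Call:
arm_command --moves '[[[0, 0, 1.5, 0, -1], [0, 0, 1.5, 0, -1], [0, 0, 1.5, 0, -0.5], [0, 0, 1.5, 0, -0.5], [0, 0, 1.5, 0, -0.5], [0, 0, 1.5, 0, -0.3], [0, 0, -20, 0, -0.3], [0, 0, -60, 0, -0.3], [0, 0, -110, 0, 0], [0, 0, -120, 0, 0], [0, 0, -120, 0, 0], [0, 0, -120, 0, 0]]]'

```text
time: 19.0
position: [616.7, -53.7, 220.8]
ee_rot: [-0.0, 1.0, -0.031, -0.001]
contact_force: [-0.2, -0.2, -0.2]
opening: 47.2
```

Run:
```python
from h import *
from bench import *
np.set_printoptions(precision=1,suppress=True)
s=manip.observe(); m=camera_model("wrist"); im=snapshot("wrist"); w=snapshot("side"); cv2.imwrite("pics/p6.png",np.hstack([cv2.resize(im,(440,330)),w[120:450,140:500]]));cv2.imwrite("pics/p6w.png",im)
p=(617.5,-54,120); c=dark(im,proj(m,p),70,28); q=[onz(m,k,126) for k in c[1]]; print("rl",c[3],(q[0]+q[1])/2, np.linalg.norm(q[0]-q[1]))
A=camera_model("scene");a=snapshot("scene")
print("tri",tri([ray(m,c[0]),ray(camera_model("side"),dark(w,proj(camera_model("side"),p),45,79)[0])]))
go(s,(470,-50,100),-3)
```

```text
rl (103, 42) [618.3 -57.8 126. ] 87.57898250200027
tri (array([614.8, -54.7,  87.9]), [np.float64(5.4200724790992325), np.float64(5.420072479099318)])
pos [616.7 -53.7 220.8] yaw -3.6 t 19.0 SHIFT [-146.4    5.6  121.1] TURN -0.6 j6->~80
```

View pics/p6.png

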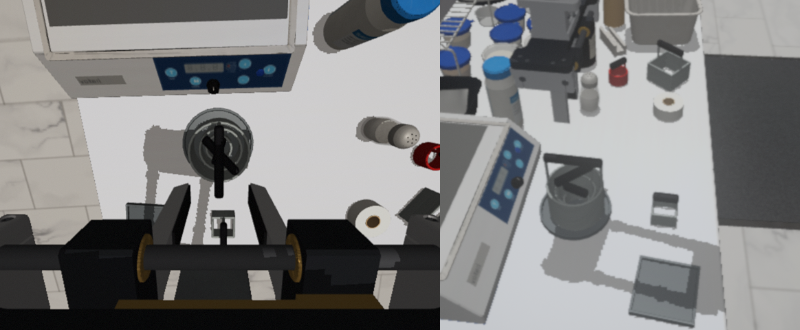

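All three round cutters are nested in the round tray (side crop: concentric at (575,200), upright). Now the small square.

Call:
arm_command --moves '[[[-50, 3, 0, 0, 0], [-100, 5, 0, 0, 0], [-146, 6, 50, 0, 0], [-146, 6, 100, 0, 0], [-146, 6, 117, 0, 0], [-146, 6, 117, 0, 0], [-146, 6, 117, 0, 0], [-146, 6, 117, 0, 0]]]'

```text
time: 19.95
position: [471.8, -50.7, 104.8]
ee_rot: [-0.0, 1.0, -0.031, -0.0]
contact_force: [0.5, 0.6, 0.1]
opening: 47.1
```

```bash
python3 look.py ss1 470 -50 48 50 28 -3
python3 - <<'E'
from h import *
import pickle
np.set_printoptions(precision=1,suppress=True)
s,m=pickle.load(open("ss1.pkl","rb")); im=cv2.imread("pics/ss1.png"); print(proj(m,(466,85,8)))
E
```

```text
expected px [316.8 254.5] found [319.5 252.5] (57, 17) [array([319.5, 224. ], dtype=float32), array([319.5, 281. ], dtype=float32)] xy [472.9 -52.1] len 42.0 yaw 176.5
pos [471.8 -50.7 104.8] yaw -3.6 t 19.9 SHIFT [ 1.3  1.3 75.8] TURN -0.1 j6->~79
[157.5 253.4]
```

View pics/ss1.png

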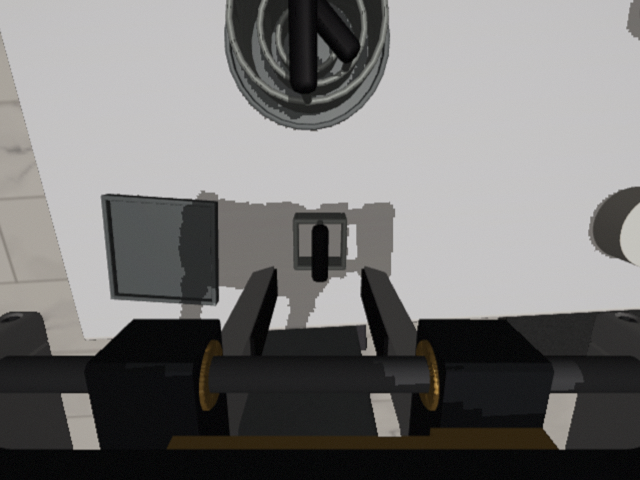

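Small square's bar vertical at (319,252) between the jaws; square tray's corners at (102,195), (218,202), (217,304), (111,299).

Call:
arm_command --moves '[[[1, 1.5, 40, 0, 0], [1, 1.5, 76, 0, 0], [1, 1.5, 76, 0, 0], [1, 1.5, 76, 0, 0], [1, 1.5, 76, 0, -1], [1, 1.5, 76, 0, -1], [1, 1.5, 76, 0, -1], [1, 1.5, 76, 0, -1], [1, 1.5, 76, 0, -1], [1, 1.5, 76, 0, -1], [1, 1.5, 76, 0, -1], [1, 1.5, 40, 0, -1], [1, 1.5, 20, 0, -1], [1, 1.5, 20, 0, -1], [1, 1.5, 20, 0, -1]]]'

```text
time: 21.5
position: [472.4, -52.3, 84.6]
ee_rot: [-0.0, 1.0, -0.031, -0.0]
contact_force: [-0.4, 0.1, 0.2]
opening: 11.8
```

Run:
```python
from h import *
from bench import *
import pickle
np.set_printoptions(precision=1,suppress=True)
s,m=pickle.load(open("ss1.pkl","rb"))
c=np.array([onz(m,k,10)[:2] for k in ((102,195),(218,202),(217,304),(111,299))]); print(c,c.mean(0))
for i in range(4):
    d=c[(i+1)%4]-c[i]; print(np.linalg.norm(d),np.degrees(np.arctan2(d[1],d[0])))
m1=pickle.load(open("w1.pkl","rb"))[1]
c1=np.array([onz(m1,k,10)[:2] for k in ((138,254),(207,240),(226,302),(158,316))]); print("w1",c1.mean(0))
s=manip.observe(); print(s["position"],s["opening"],s["contact_force"])
```

```text
[[518.  119.1]
 [506.6  27.4]
 [417.5  40.8]
 [427.9 131.9]] [467.5  79.8]
92.4024394694332 -97.07062044799149
90.1238258301926 171.47456728307014
91.77891605720885 83.4637478678445
90.96589615139166 -8.116622165921564
w1 [468.6  79.6]
[472.4 -52.3  84.6] 11.784006142142397 [-0.4  0.1  0.2]
```

Call:
arm_command --moves '[[[-12.5, -132, 10, 4, -1], [-12.5, -132, 10, 4, -1], [-12.5, -132, 10, 4, -1], [-12.5, -132, 10, 4, -1], [-12.5, -132, 10, 4, -1], [-12.5, -132, 10, 4, -1], [-12.5, -132, 10, 4, -1], [-12.5, -132, 10, 4, -1]]]'

```text
time: 22.3
position: [468.3, 79.2, 74.5]
ee_rot: [0.0, 0.998, -0.067, -0.0]
contact_force: [-0.2, -0.4, 0.0]
opening: 11.7
```

Run:
```python
from h import *
from bench import *
np.set_printoptions(precision=1,suppress=True)
s=manip.observe(); print(s["opening"]); go(s,(468,80,33.5),-7.5)
m=camera_model("wrist"); im=snapshot("wrist"); cv2.imwrite("pics/q1.png",im)
# visible far tray edge and side edges: grey-level transitions
g=cv2.GaussianBlur(im,(3,3),0).max(2)
for p in ((468,80,4),(518,119.1,10),(506.6,27.4,10)): print(proj(m,p))
c=proj(m,(490,77,10)).astype(int); print(c,[(u,g[c[1],u]) for u in range(c[0]-110,c[0]+110,4) if abs(int(g[c[1],u])-int(g[c[1],u+3]))>30])
```

```text
11.69776706538724
pos [468.3  79.2  74.5] yaw -7.7 t 22.3 SHIFT [-0.4 -0.7 41. ] TURN -0.2 j6->~99
[316.8 247.1]
[252.4 189.7]
[383.2 188.3]
[316 220] [(250, np.uint8(99)), (406, np.uint8(110))]
```

Call:
arm_command --moves '[[[-0.5, -0.5, 20, 0, -1], [-0.5, -0.5, 32, 0, -1], [-0.5, -0.5, 38, 0, -1], [-0.5, -0.5, 40, 0, -1], [-0.5, -0.5, 41, 0, -1], [-0.5, -0.5, 41, 0, -1], [-0.5, -0.5, 42, 0, -1], [-0.5, -0.5, 42, 0, -1]]]'

```text
time: 23.15
position: [468.5, 80.0, 33.3]
ee_rot: [-0.0, 0.998, -0.067, 0.0]
contact_force: [-1.0, 0.9, 3.3]
opening: 12.0
```

Call:
arm_command --moves '[[[0, 0, 0.5, 0, -1], [0, 0, 0.5, 0, -0.5], [0, 0, 0.5, 0, -0.5], [0, 0, 0.5, 0, -0.5], [0, 0, 0.5, 0, -0.3], [0, 0, -20, 0, -0.3], [0, 0, -60, 0, -0.3], [0, 0, -110, 0, 0], [0, 0, -120, 0, 0], [0, 0, -120, 0, 0], [0, 0, -120, 0, 0]]]'

```text
time: 24.25
position: [467.3, 80.0, 152.1]
ee_rot: [0.0, 0.998, -0.067, -0.001]
contact_force: [-1.0, 0.1, -0.4]
opening: 46.6
```

Run:
```python
from h import *
from bench import *
np.set_printoptions(precision=1,suppress=True)
s=manip.observe(); m=camera_model("wrist"); im=snapshot("wrist"); cv2.imwrite("pics/q2.png",im)
p=(468,80,52); c=dark(im,proj(m,p),40,28); q=[onz(m,k,58) for k in c[1]]; print("ss",c[3],(q[0]+q[1])/2, np.linalg.norm(q[0]-q[1]),np.degrees(np.arctan2(*(q[1]-q[0])[1::-1])))
go(s,(467,-427,200),-38.5)
```

```text
ss (49, 14) [468.3  79.7  58. ] 41.85467272028512 172.31517151938252
pos [467.3  80.  152.1] yaw -7.7 t 24.2 SHIFT [ 67.3 502.5 -47.9] TURN 30.8 j6->~78
```

View pics/q2.png

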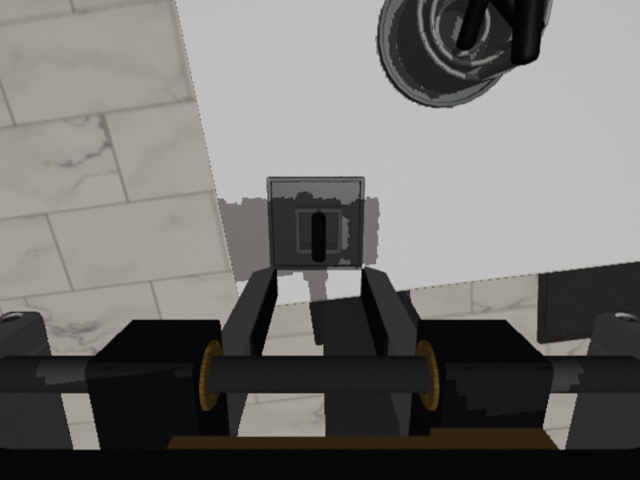

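Small square stands aligned in the square tray (bar (319,237), tray columns 267–365). Large square next.

Call:
arm_command --moves '[[[67, 502, -10, 31, 0], [67, 502, -10, 31, 0], [67, 502, -10, 31, 0], [67, 502, -10, 31, 0], [67, 502, -10, 31, 0], [67, 502, -10, 31, 0], [67, 502, -10, 31, 0], [67, 502, -10, 31, 0], [67, 502, -10, 31, 0], [67, 502, -10, 31, 0], [67, 502, -10, 31, 0], [67, 502, -10, 31, 0], [67, 502, -10, 31, 0], [67, 502, 0, 31, 0], [67, 502, 10, 31, 0], [67, 502, 20, 31, 0], [67, 502, 20, 31, 0], [67, 502, 20, 31, 0]]]'

```text
time: 26.1
position: [466.2, -426.0, 131.1]
ee_rot: [0.0, 0.944, -0.331, -0.002]
contact_force: [0.3, 0.3, -0.7]
opening: 46.5
```

```bash
python3 look.py sl1 467 -427 82 75 28 -38
python3 - <<'E'
from h import *
from bench import *
import pickle
np.set_printoptions(precision=1,suppress=True)
s,m=pickle.load(open("sl1.pkl","rb")); T=tool(s)
# q2 camera: same mounting, pose then
E
```

```text
expected px [318.5 254.1] found [318.5 253. ] (94, 17) [array([318.5, 206. ], dtype=float32), array([318.5, 300. ], dtype=float32)] xy [ 468.2 -427.9] len 67.1 yaw 141.4
pos [ 466.2 -426.   131.1] yaw -38.6 t 26.1 SHIFT [ 3.   0.2 68.1] TURN -0.0 j6->~80
```

View pics/sl1.png

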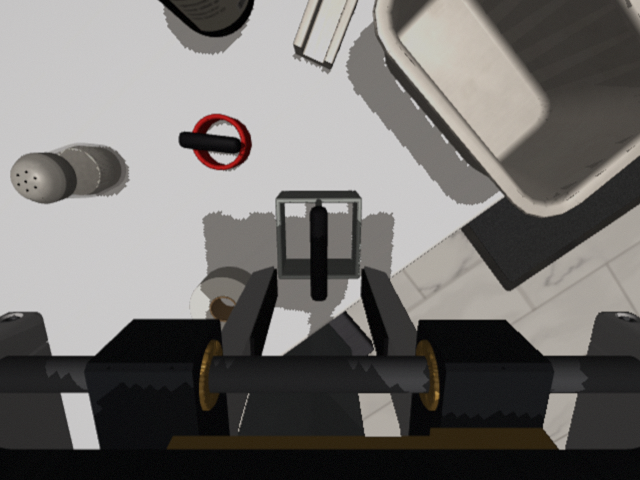

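Bar vertical at (318,253); the label roll and the bin stand clear of the fingers. Grip and lift.

Call:
arm_command --moves '[[[3, 0, 35, 0, 0], [3, 0, 68, 0, 0], [3, 0, 68, 0, 0], [3, 0, 68, 0, 0], [3, 0, 68, 0, -1], [3, 0, 68, 0, -1], [3, 0, 68, 0, -1], [3, 0, 68, 0, -1], [3, 0, 68, 0, -1], [3, 0, 68, 0, -1], [3, 0, 68, 0, -1], [3, 0, 30, 0, -1], [3, 0, -10, 0, -1], [3, 0, -30, 0, -1], [3, 0, -30, 0, -1], [3, 0, -30, 0, -1]]]'

```text
time: 27.75
position: [468.4, -427.8, 160.8]
ee_rot: [0.0, 0.944, -0.331, -0.002]
contact_force: [0.2, 0.4, -1.3]
opening: 11.9
```

Run:
```python
from h import *
from bench import *
import pickle
np.set_printoptions(precision=1,suppress=True)
s,m=pickle.load(open("sl1.pkl","rb")); T=tool(s); K,e,Rc=cam(m)
off=T.T@(e-s["position"]); rel=T.T@Rc
# camera at q2 from TCP (467.3,80,152.1), yaw -7.7
q=np.array([.998,-.067,-.001,0]); T2=R.from_quat(q/np.linalg.norm(q)).as_matrix()
r=R.from_matrix(T2@rel).as_quat(); m2=dict(K=K,eye=np.array([467.3,80,152.1])+T2@off,rotation=[r[3],*r[:3]])
c=np.array([onz(m2,k,10)[:2] for k in ((267,178),(364,177),(364.5,268),(269,269))]); print(c,c.mean(0))
c=np.array([onz(m2,k,30)[:2] for k in ((295,209),(343,209),(343,252),(296,252))]); print("ring",c.mean(0))
s=manip.observe(); print(s["opening"],s["contact_force"]); go(s,(468,81,165),-7.5)
```

```text
[[517.7 121.1]
 [506.6  32.1]
 [417.4  40.4]
 [429.  134.6]] [467.7  82.1]
ring [466.3  79.3]
11.858731585945335 [ 0.2  0.4 -1.3]
pos [ 468.4 -427.8  160.8] yaw -38.7 t 27.8 SHIFT [-318.1 -397.1   -3.9] TURN -31.2 j6->~101
```

Call:
arm_command --moves '[[[-318, -397, -5, -31.2, -1], [-318, -397, -5, -31.2, -1], [-318, -397, -5, -31.2, -1], [-318, -397, -5, -31.2, -1], [-318, -397, -5, -31.2, -1], [-318, -397, -5, -31.2, -1], [-318, -397, -5, -31.2, -1], [-318, -397, -5, -31.2, -1], [-318, -397, -5, -31.2, -1], [-318, -397, -5, -31.2, -1], [-318, -397, -5, -31.2, -1], [-318, -397, -5, -31.2, -1], [-318, -397, -5, -31.2, -1], [-318, -397, -5, -31.2, -1], [-318, -397, -5, -31.2, -1], [-318, -397, -5, -31.2, -1], [-318, -397, -5, -31.2, -1]]]'

```text
time: 29.45
position: [468.2, 80.1, 166.1]
ee_rot: [-0.0, 0.998, -0.066, -0.002]
contact_force: [0.1, -0.7, -1.2]
opening: 11.7
```

Run:
```python
from h import *
from bench import *
np.set_printoptions(precision=1,suppress=True)
s=manip.observe(); print(s["opening"],s["contact_force"]); go(s,(468,81,67),-7.5)
```

```text
11.745965416690147 [ 0.1 -0.7 -1.2]
pos [468.2  80.1 166.1] yaw -7.5 t 29.4 SHIFT [ 0.1 -0.9 99.1] TURN -0.0 j6->~99
```

Call:
arm_command --moves '[[[0, -1, 20, 0, -1], [0, -1, 40, 0, -1], [0, -1, 60, 0, -1], [0, -1, 80, 0, -1], [0, -1, 92, 0, -1], [0, -1, 96, 0, -1], [0, -1, 98, 0, -1], [0, -1, 99, 0, -1], [0, -1, 99, 0, -1], [0, -1, 99, 0, -1]]]'

```text
time: 30.45
position: [468.5, 81.1, 68.0]
ee_rot: [-0.0, 0.998, -0.066, -0.001]
contact_force: [-0.8, 0.4, 2.8]
opening: 12.1
```

Call:
arm_command --moves '[[[0, 0, 0.8, 0, -1], [0, 0, 0.8, 0, -1], [0, 0, 0.8, 0, -0.5], [0, 0, 0.8, 0, -0.5], [0, 0, 0.8, 0, -0.5], [0, 0, 0.8, 0, -0.3], [0, 0, -20, 0, -0.3], [0, 0, -60, 0, -0.3], [0, 0, -110, 0, 0], [0, 0, -150, 0, 0], [0, 0, -170, 0, 0], [0, 0, -170, 0, 0], [0, 0, -170, 0, 0]]]'

```text
time: 31.75
position: [468.3, 81.0, 237.2]
ee_rot: [-0.0, 0.998, -0.066, -0.001]
contact_force: [-1.0, -0.0, -0.1]
opening: 47.1
```

Run:
```python
from h import *
from bench import *
np.set_printoptions(precision=1,suppress=True)
s=manip.observe(); m=camera_model("wrist"); im=snapshot("wrist"); B=camera_model("side"); w=snapshot("side"); print(s["position"],s["contact_force"])
cv2.imwrite("pics/f1.png",np.hstack([cv2.resize(im[90:360,140:580],(440,270)),w[250:475,220:420][:, :].repeat(1,0) if 0 else cv2.resize(w[235:470,200:430],(360,270),interpolation=cv2.INTER_CUBIC)]))
for n,p,r,t,ts in (("sl",(468,81,86),60,28,70),("rl",(617.5,-54,120),60,24,70)):
    c=dark(im,proj(m,p),r,t); q=[onz(m,k,p[2]+6) for k in c[1]]; uv=proj(B,p); d=dark(w,uv,38,ts)
    print(n,c[0],c[3],((q[0]+q[1])/2)[:2],"len %.1f"%np.linalg.norm(q[0]-q[1]),"side exp",uv,d[0],d[3],tri([ray(m,c[0]),ray(B,d[0])])[0])
A=camera_model("scene"); a=snapshot("scene"); cv2.imwrite("pics/f_scene.png",a)
a0=cv2.imread("pics/scene0.png"); w0=cv2.imread("pics/side0.png")
for n,(x,y) in dict(salt=(290,210),roll=(368,226)).items():
    d=cv2.absdiff(w0[y-18:y+18,x-18:x+18],w[y-18:y+18,x-18:x+18]); print(n,"mean diff",d.mean(),d.max())
```

```text
[468.3  81.  237.2] [-1.  -0.  -0.1]
sl [319.  223.5] (67, 12) [467.4  80.2] len 66.7 side exp [367.4 378.1] [370.5 392. ] (8, 21) [460.4  81.5  53.4]
rl [445.   39.5] (79, 44) [604.8 -34. ] len 53.8 side exp [270.3 280.3] [272.1 298.2] (33, 31) [615.4 -49.3  84.3]
salt mean diff 13.386059670781894 29
roll mean diff 67.68647119341564 150
```

View pics/f1.png

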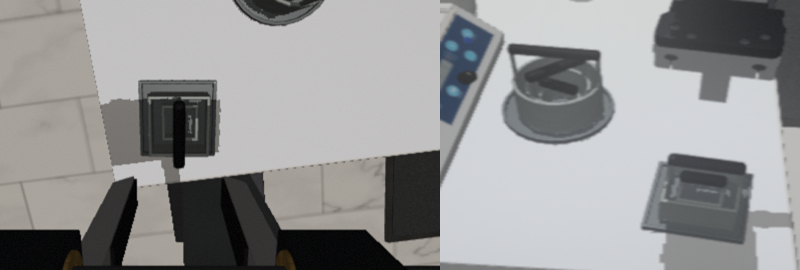

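```bash
python3 - <<'E'
from h import *
a=cv2.imread("pics/scene0.png").astype(int);b=cv2.imread("pics/f_scene.png").astype(int)
for n,(x,y,r) in dict(salt=(305,205,18),roll=(371,230,16),red=(341,192,12)).items():
    d=abs(a-b)[y-r:y+r,x-r:x+r]; print(n,d.mean(),d.max())
E
python3 -c "
from bench import workorder
print(workorder.hand_in())"
```

```text
salt 99.30761316872427 184
roll 11.354817708333334 139
red 34.39293981481482 170
the job is handed in; nothing more can be done
None
```

The job is handed in at about 32 s on the robot's clock. In the round tray the small, medium and large cutters are nested in that order. In the square tray the small square cutter is nested inside the large one. All five are let go and the arm is drawn clear.

**What the last checks showed**
- **Cutters:** In the final side and wrist pictures both nests look upright, centred and inside the rims. I read the outer bars off the side crop by eye: (371,378) for the large square, expected (367,378), and (272,281) for the large round, expected (270,280). That puts them at the heights for standing flat on the tray floor, and the wrist view puts the large square's bar at (467,80).
- **Forces:** The readings taken at the end of each move stayed under about 4 N.

**Checks that failed or disagreed**
- **Bar triangulation:** The automatic height check for both outer bars gave heights that were too low. In the side view the mask probably caught the inner bars, so I went by eye as above.
- **Trays:** The estimates of the square tray's centre differed by up to about 5 mm between cameras. I used the wrist camera's value.
- **Salt shaker:** It looks unchanged in the side view (largest pixel difference 29). The scene view could not confirm it; the difference there was large, probably because the arm was in front of it.
- **Label roll:** Its patch was mostly the same in the scene view (mean difference 11, peak 139) but differed strongly in the side view, where the gripper probably hid it. I did not confirm either reason. No planned move touched either thing.

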